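# Release the key left latched on the seed bench's control box

### The job

One of the four identical push-push keys on the seed bench's control box has been left latched down. Feel for it with light fingertip taps, then press that key all the way in with the fingertips and let go, so that it springs up and all four keys stand up. Do not press any of the keys that are already up, beyond a light tap, and leave the dishes, cup, vial, forceps, stick and brush where they are.

Things in the scene. Friction and masses are not known exactly. Their poses are not given: they have to be found in the camera images.
- control_box: Control box, fixed on the bench: grey case, black top panel, 150 (x) x 230 (y) x 60 mm high; origin under its centre, z up; its front (-x) faces the robot within 20 degrees. Along the front of the panel, 30 mm towards -x of its middle, a row of four identical white keys; behind them two fixed dials, 16 mm high, no part in the job.
- key1_place (a point): Centre of the top face of the leftmost key seen from the robot (+y end) when that key is up; the point is fixed to the box (axes as the box) and does not move with the key. Keys: white square caps 24 x 24 mm, flat level tops, 42 mm apart centre to centre; an up key's face is 16 mm above the panel and 76 mm above the bench. Full travel is 10 mm, straight down.
- key2_place (a point): Centre of the top face of the second key from the left when that key is up; the point is fixed to the box (axes as the box) and does not move with the key. Push-push keys: an up key pushed past about 8.5 mm and let go stays latched, its face 5.5 mm lower than an up one's; the latched key pushed to full travel and let go springs up.
- key3_place (a point): Centre of the top face of the third key from the left when that key is up; the point is fixed to the box (axes as the box) and does not move with the key. Feel: an up key yields from about 2 N, takes 4 to 5 N to full travel (more if pushed fast) and springs back from a tap; the latched key is met 5.5 mm lower and stands firm until about 3 N.
- key4_place (a point): Centre of the top face of the rightmost key (-y end) when that key is up; the point is fixed to the box (axes as the box) and does not move with the key. A light tap pushes an up key in by a few mm at most; more than 7 mm counts as pressing it. Each key sits in a dark frame 29 mm wide, 3 mm high.
- dish_large: Bystander: clear open Petri dish, 90 mm across, 16 mm high, origin under its centre, beside the box.
- dish_small: Bystander: clear open Petri dish, 60 mm across, 14 mm high, origin under its centre, beside the box.
- steel_cup: Bystander: open steel cup, 60 mm across the rim, 60 mm high, origin under its centre, beside the box.
- vial: Bystander: amber glass vial with a white cap, 28 mm across, 50 mm high, origin under its centre, beside the box.
- forceps: Bystander: steel forceps lying flat in front of the box, 133 mm long (its x, tips to -x), 6 mm high, origin under its middle.
- pick_stick: Bystander: flat wooden pick stick, 150 x 8 x 4 mm, long side along its x, lying in front of the box, origin under its centre.
- brush: Bystander: small wooden-handled brush, about 150 mm long (its x), lying behind the box.

How it is judged:
On the way:
1. the latched key (key_a, at any of the four places) is pressed past its latch, more than 8 mm below its up position, by the fingers (value of joint key_a above 0.008 m and contact force between the fingers and key_a above 0.5 N).
At the end, for the whole second after the job is handed in: All four keys stand up, within 1 mm of their top position, and the seven loose things on the bench are within 20 mm of where they were (value of joint each of key_a, key_b, key_c, key_d below 0.001 m and distance of each of dish_large, dish_small, steel_cup, vial, forceps, pick_stick, brush from where it was at the start of the episode below 0.02 m); the robot touches nothing.
It fails at once if a key that was up is pushed in by more than 7 mm (value of joint any of key_b, key_c, key_d above 0.007 m).
It fails at once if a dish, the cup, the vial, the forceps, the stick or the brush is lifted, carried or shoved more than 20 mm (distance of any of dish_large, dish_small, steel_cup, vial, forceps, pick_stick, brush from where it was at the start of the episode above 0.02 m).
It also fails if it takes over 48 s, if anything falls off the work surface, if the arm or the gripper's body presses on something with over 40 N, if the wrist force passes 120 N, or if a joint passes its speed limit or range.

### The arm

A 7-joint arm with a two-finger parallel gripper is mounted at the origin on the work surface. World frame = base frame: x ahead of the robot, y to its left, z up, the work surface at z = 0. Lengths are in m, angles in rad, forces in N, time in s.
With the tool pointing down it reaches from about 0.4 to 0.9 m from the base axis. Payload 5.5 kg.
Tool frame: the origin (TCP) lies on the centre line of the jaws, within the pads' length; the fingertips stand 22 mm ahead of it and the grasp point (between the pads) lies 3 mm ahead of it; z points along the fingers, y is the direction in which the jaws open and shut (so a half turn about z gives the same grasp; the last joint's range is limited). The gripper opens to 85 mm and grips with 20 to 120 N. Pads are 22 mm wide; open, the fingers measure 114 mm over their backs; the gripper's body (76 mm by 85 mm) begins 54 mm behind the grasp point. The pads swing forward as they close: fully open they stand 13 mm farther back than shut.
Start: joints at [-1.035, 0.501, -0.427, 1.55, 0.221, 1.138, -0.21], TCP at [0.175, 0.626, 0.253] pointing down, gripper open.
Joint ranges: [-2.88, 2.88], [-0.31, 2.03], [-1.54, 1.56], [0.2, 2.42], [-1.41, 4.55], [0.19, 2.02], [-2.57, 2.57]. Speed limits (rad/s): [2.57, 2.57, 3.14, 3.14, 3.14, 3.14, 3.14].

### API

Orientations are given as a rotation vector (axis times angle).
In Python, from cell import state, read_camera, finish_job, outline_of, place_of gives the robot as it stands.
- The arm moves only by the tool move_arm, never from a script. Its argument "deltas" is a list of rows, each a list of 4 numbers: the shift along the tool's x, y, z normalised to -1 to 1, where 1 is 100 mm, then the turn about the tool's z normalised to -1 to 1, where 1 is 0.08 rad. In form: [[x, y, z, twist], ...]. A call has exactly 5 rows; each row shifts and turns the commanded pose from where the row before left it, along the tool's axes as they then stand; what a row does not reach is not made up. A row lasts 1/8 s, in which the tool goes at most 62.5 mm and 10.7 degrees, less where a joint would pass 70% of its speed; a pose out of reach is approached as far as the arm can. A call with a number of a shift or a turn outside -1 to 1 is refused whole. A call with a gripper value outside its range is refused whole. "claw" is the closure, from -1 (fully open) to 1 (shut), set as the call begins (left out, the last holds). The fingers move at their own pace and stop on an object; "force" is the grip in N (left out, the last holds). Time passes only in rows, so rows that do not move let the fingers close, or fill a call up. It gives the time, the measured TCP pose, the force and the opening at its end, in the units of the state.
- state(): the state, without advancing time (a new reading comes with each control period).
- read_camera(name): name is "scene" or "top" or "wrist"; returns a dict with "img" (384x512x3 uint8, red, green, blue), "intrinsics" (3x3 intrinsics, pixels), "R" (3x3) and "t" (3): a world point X has camera coordinates R X + t; the wrist camera has in their place "T_tool_cam" (4x4, takes a point from camera to tool coordinates, whose origin is the TCP and whose axes are the flange's). Camera axes: x right, y down, z forward; pixel columns grow to the right and rows downward; lengths in m; the calibration is good to about 2 mm. A picture is of the moment at which its call begins: read the wrist's pose just before it. There is no depth.
- finish_job(): hands the job in, once; it reports no verdict.
Trained networks look in a picture, given as the dict that the camera call returned (one of the last four; its "shot" number tells which), for a name from the list of things; names that differ only in an ending like _2 or _b are one class to them, and where a whole thing is asked for, a point or a joint stands for the part that bears it (a point fixed in the world has none). Each returns a list of dicts, best first, with "score" (0 to 1); they miss things now and then, are a little off and sometimes report something else, mostly with a low value. They report only what shows in the picture. A call takes as long as a camera call.
- outline_of(picture, thing): "mask" (384x512 bool, what is visible of it) and "point" ([column, row] in pixels, amid what is visible of it).
- place_of(picture, thing): "point" ([column, row] in pixels: a listed point, or the origin of a listed thing).
The state is a dict: "clock": time; "q": joint angles; "joint_vel": joint speeds; "joint_efforts": joint torques, N m; "tcp_pos": TCP position; "tool_rot": TCP orientation; "ft_force": force on the tool from outside, world axes, zero at the start; "wrist_torque": the same for the moment, N m; "opening": finger opening in m.
Only numpy, scipy, OpenCV 4.12 (cv2) and the standard library are available. Lean on these libraries where they do the work, as an engineer would, in place of code of your own. Each camera call takes 0.05 s, during which the arm holds its last target.

## Working session

There is one attempt and no reset: what is moved stays moved. The work goes in short steps, Python scripts to look and compute and a tool call to move; the robot and the scene stay as the last step left them, time stands still between calls to the robot, and variables do not carry over. Pictures are saved under pics/ and viewed, and the job is handed in when it is done.

Besides the shell and the picture viewer there is one more tool, called after "Emit:" by a JSON object that holds its "op" and its "data". move_arm: Moves the arm, as the interface text tells. Scaled input: -1 to 1 covers 100 mm each way for a shift and 0.08 rad each way for a turn. Its arguments: {"type":"object","properties":{"deltas":{"type":"array"},"claw":{"type":"number"},"force":{"type":"number"}},"required":["deltas"]}

```bash
mkdir -p pics; ls; cat > h.py <<'E'
import numpy as np, cv2
from cell import *
from scipy.spatial.transform import Rotation as Rn
def ray(p,px):
    K=np.array(p['intrinsics']);R=np.array(p['R']);t=np.array(p['t'])
    d=R.T@np.linalg.inv(K)@np.array([px[0],px[1],1.]);return -R.T@t,d/np.linalg.norm(d)
def atz(p,px,z):
    c,d=ray(p,px);return c+d*(z-c[2])/d[2]
def save(p,n): cv2.imwrite('pics/'+n+'.png',cv2.cvtColor(np.array(p['img']),cv2.COLOR_RGB2BGR))
E
python3 - <<'E'
from h import *
s=state();print(s)
for c in ['top','scene']:
    p=read_camera(c);save(p,c+'1')
    for i in range(1,5):
        for r in place_of(p,f'key{i}_place')[:2]: print(c,i,r['point'],r['score'],atz(p,r['point'],.076).round(4))
    for r in place_of(p,'control_box')[:1]: print(c,r['point'],r['score'],atz(p,r['point'],0).round(4))
E
```

```text
pics
{'clock': 0.0, 'q': array([-1.03484567,  0.50183968, -0.42679787,  1.55145587,  0.2208004 ,
        1.13827148, -0.21029651]), 'joint_vel': array([-0.00023915, -0.00078877,  0.0003921 , -0.0005267 , -0.00078741,
        0.00019389,  0.00107002]), 'joint_efforts': array([-1.03842918e-03, -5.69490194e+01, -5.81664070e+00, -2.80958283e+01,
        1.06572441e-02,  1.13176875e-02, -2.52383522e-06]), 'tcp_pos': array([0.17496275, 0.62534069, 0.25226256]), 'tool_rot': array([-4.26961682e-01, -3.11210774e+00,  2.96629127e-03]), 'ft_force': array([-0.11706719, -0.33899146,  0.44283246]), 'wrist_torque': array([0.01676742, 0.01381698, 0.03599775]), 'opening': 0.08533036730551607}
top 1 [180.3, 232.3] 0.86 [0.4696 0.1904 0.076 ]
top 1 [252.3, 294.3] 0.51 [0.3552 0.0501 0.076 ]
top 2 [202.8, 231.0] 0.65 [0.4728 0.1472 0.076 ]
top 3 [224.3, 228.0] 0.98 [0.4791 0.1059 0.076 ]
top 4 [243.9, 223.9] 0.93 [0.4875 0.0684 0.076 ]
top [214.2, 216.9] 0.75 [0.5084 0.1343 0.    ]
scene 1 [332.0, 221.0] 0.92 [0.4612 0.1903 0.076 ]
scene 1 [205.2, 225.3] 0.31 [0.6389 0.0244 0.076 ]
scene 2 [312.0, 212.3] 0.73 [0.4695 0.1482 0.076 ]
scene 3 [291.8, 208.3] 0.86 [0.4887 0.1125 0.076 ]
scene 4 [291.0, 245.4] 0.24 [0.5622 0.1733 0.076 ]
scene [291.9, 242.7] 0.72 [0.5044 0.1322 0.    ]
```

View pics/top1.png

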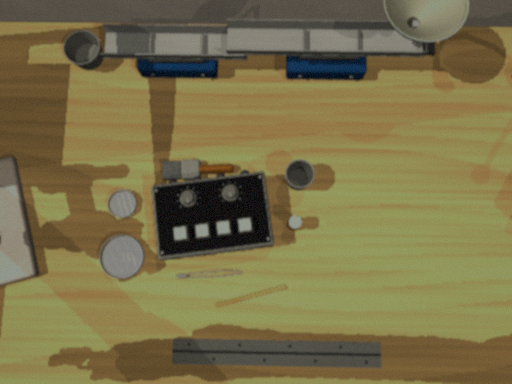

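View pics/scene1.png

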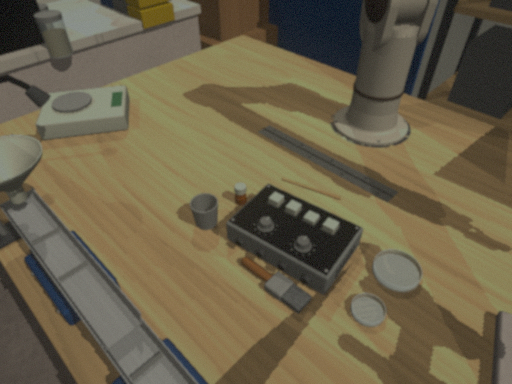

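```bash
python3 - <<'E'
from h import *
from scipy.optimize import least_squares
ims=[]
for c,roi in [('top',(150,165,280,262)),('scene',(220,180,370,290))]:
    p=read_camera(c);im=np.array(p['img']);x0,y0,x1,y1=roi
    im2=cv2.resize(im[y0:y1,x0:x1],None,fx=5,fy=5,interpolation=cv2.INTER_CUBIC)
    cv2.imwrite(f'pics/{c}z.png',cv2.cvtColor(im2,cv2.COLOR_RGB2BGR))
    g=im.min(2).astype(float);g0=np.zeros_like(g);g0[y0:y1,x0:x1]=g[y0:y1,x0:x1]
    print(c,'t-cam',(-np.array(p['R']).T@np.array(p['t'])).round(3))
    n,l,st,ce=cv2.connectedComponentsWithStats((g0>140).astype(np.uint8))
    for i in range(1,n):
        if st[i,4]>25 and st[i,2]<30: print(st[i],ce[i].round(2),atz(p,ce[i],.076).round(4), im[l==i].mean(0).round(0))
E
```

```text
top t-cam [0.413 0.037 0.897]
[240 220   9   5  27] [244.56 222.  ] [0.4912 0.0672 0.076 ] [148. 154. 143.]
[218 223  10   9  60] [222.4  226.75] [0.4815 0.1097 0.076 ] [148. 153. 143.]
[197 226  10  10  60] [201.28 230.45] [0.4738 0.1501 0.076 ] [148. 154. 143.]
[175 228  10  10  61] [179.25 232.7 ] [0.4688 0.1924 0.076 ] [148. 153. 143.]
scene t-cam [0.915 0.434 0.602]
```

View pics/topz.png

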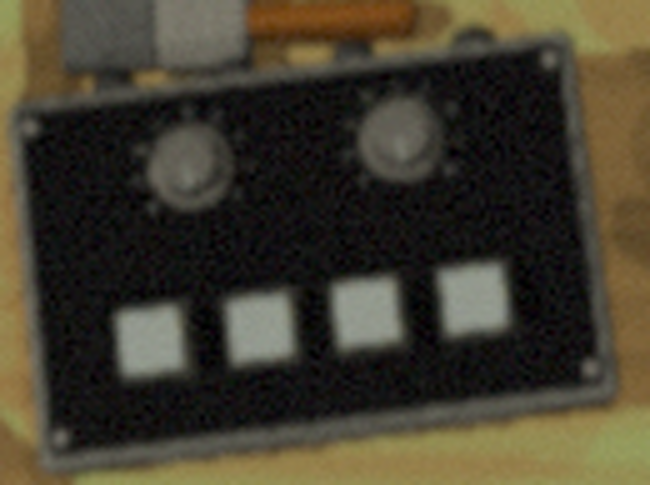

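View pics/scenez.png

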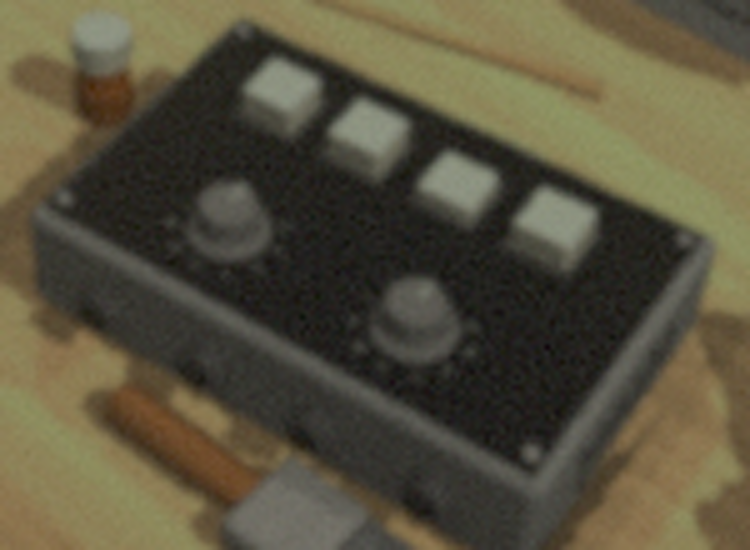

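In the scene view, the third key from the left (box key2, at about px (311,216)) shows shorter walls than the others. I'll confirm that with taps. In the top view the keys are at (180,233), (202,230), (223,227) and (244,224), which gives a box yaw of about +8°. First I'll close the gripper and travel there.

Emit:
{"op": "move_arm", "data": {"deltas": [[-0.42,-0.38,0,0],[-0.42,-0.38,0,0],[-0.42,-0.38,0,0],[-0.42,-0.38,0,0],[-0.42,-0.38,0,0]], "claw": 1, "force": 30}}

```text
clock: 1.32
tcp_pos: [0.3271, 0.3849, 0.2536]
tool_rot: [0.427, 3.112, 0.001]
ft_force: [0.3, -0.1, 0.3]
opening: 0.0005
```

```bash
cat >> h.py <<'E'
K1=np.array([.469,.1913]);K4=np.array([.487,.0675])
keys=[K1+(K4-K1)*i/3 for i in range(4)]
def plan(i,tipz,keys=keys):
    s=state();R=Rn.from_rotvec(s['tool_rot']).as_matrix()
    d=np.array([*keys[i-1],tipz+.022])-s['tcp_pos']
    yaw=np.degrees(np.arctan2(R[1,1],R[0,1]));row=keys[0]-keys[3];by=np.degrees(np.arctan2(row[1],row[0]))
    print('delta tool (units of 100mm)',(R.T@d*10).round(3),'tilt',R[:,2].round(3),'yawerr deg',by-yaw,'twist',-np.radians(by-yaw)/.08,'F',s['ft_force'].round(2),'tip z',s['tcp_pos'][2]-.022)
E
python3 -c "
from h import *;plan(2,.23)"
```

```text
delta tool (units of 100mm) [-2.057 -1.863  0.016] tilt [ 0.001  0.001 -1.   ] yawerr deg 23.898414757124357 twist -5.213825293987762 F [ 0.29 -0.11  0.27] tip z 0.23163355071274436
```

Emit:
{"op": "move_arm", "data": {"deltas": [[0,0,0,-1],[0,0,0,-1],[0,0,0,-1],[0,0,0,-1],[0,0,0,-1]]}}

```text
clock: 1.95
tcp_pos: [0.3262, 0.3865, 0.2535]
tool_rot: [-0.204, 3.135, 0.0]
ft_force: [-0.8, 0.0, 0.7]
opening: 0.0
```

```bash
python3 -c "
from h import *;plan(2,.13)"
```

```text
delta tool (units of 100mm) [-1.169 -2.538  1.015] tilt [ 0.  0. -1.] yawerr deg 0.8308691543823841 twist -0.18126752996542092 F [-0.83  0.03  0.67] tip z 0.23150655260764755
```

Emit:
{"op": "move_arm", "data": {"deltas": [[-0.23,-0.51,0.1,-0.18],[-0.23,-0.51,0.1,0],[-0.23,-0.51,0.1,0],[-0.23,-0.51,0.3,0],[-0.23,-0.51,0.4,0]]}}

```text
clock: 2.58
tcp_pos: [0.4741, 0.1534, 0.1578]
tool_rot: [-0.221, 3.13, 0.001]
ft_force: [1.1, 0.0, -0.8]
opening: 0.0001
```

Emit:
{"op": "move_arm", "data": {"deltas": [[0,0,0,0],[0,0,0,0],[0,0,0,0],[0,0,0,0],[0,0,0,0]]}}

```text
clock: 3.2
tcp_pos: [0.4721, 0.1556, 0.1579]
tool_rot: [-0.224, 3.133, 0.0]
ft_force: [-0.6, 0.3, -0.1]
opening: 0.0002
```

```bash
python3 - <<'E'
from h import *
plan(2,.09)
s=state();p=read_camera('wrist');save(p,'w1')
T=np.eye(4);T[:3,:3]=Rn.from_rotvec(s['tool_rot']).as_matrix();T[:3,3]=s['tcp_pos'];W=T@np.array(p['T_tool_cam'])
p['R']=W[:3,:3].T;p['t']=-W[:3,:3].T@W[:3,3]
for i in range(1,5):
    for r in place_of(p,f'key{i}_place')[:2]: print(i,r['point'],r['score'],atz(p,r['point'],.076).round(4),keys[i-1].round(4))
p=read_camera('top');save(p,'top2');p=read_camera('scene');save(p,'scene2')
E
```

```text
delta tool (units of 100mm) [-0.021 -0.06   0.459] tilt [ 0.001  0.    -1.   ] yawerr deg 0.0762240978135651 twist -0.016629518452611524 F [-0.59  0.28 -0.14] tip z 0.13592625976405923
1 [297.9, 207.9] 0.72 [0.4681 0.1897 0.076 ] [0.469  0.1913]
1 [250.7, 99.8] 0.34 [0.3917 0.1408 0.076 ] [0.469  0.1913]
2 [248.1, 206.2] 0.9 [0.4724 0.1497 0.076 ] [0.475 0.15 ]
3 [197.7, 210.3] 0.88 [0.4817 0.1098 0.076 ] [0.481  0.1088]
4 [146.0, 207.7] 0.55 [0.4853 0.0684 0.076 ] [0.487  0.0675]
```

View pics/w1.png

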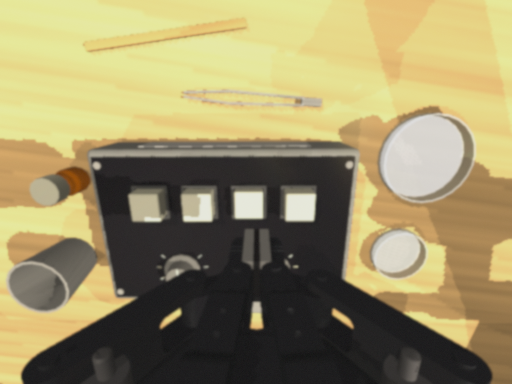

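View pics/scene2.png

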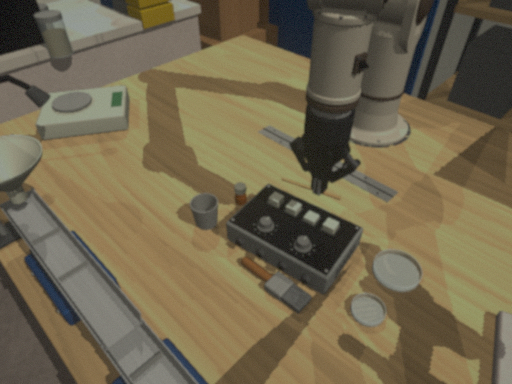

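The networks agree with my points to within 2–3 mm. The wrist picture shows the keys in a row at about (149,204), (199,203), (249,202) and (299,203), and key2 is missing its front wall. Next is a light tap on key2.

Emit:
{"op": "move_arm", "data": {"deltas": [[-0.02,-0.06,0.2,0],[0,0,0.2,0],[0,0,0.11,0],[0,0,0,0],[0,0,0,0]]}}

```text
clock: 4.18
tcp_pos: [0.4753, 0.1495, 0.1069]
tool_rot: [-0.222, 3.133, 0.0]
ft_force: [-0.5, -0.1, 0.2]
opening: -0.0001
```

Emit:
{"op": "move_arm", "data": {"deltas": [[0,0,0.02,0],[0,0,0.02,0],[0,0,0.02,0],[0,0,0,0],[0,0,0,0]]}}

```text
clock: 4.8
tcp_pos: [0.4749, 0.1492, 0.1004]
tool_rot: [0.222, -3.134, -0.0]
ft_force: [-0.4, 0.2, 0.5]
opening: 0.0001
```

```bash
python3 -c "
from h import *;plan(2,.074)"
```

```text
delta tool (units of 100mm) [-0.002  0.008  0.044] tilt [-0.  0. -1.] yawerr deg 0.15836573883596827 twist -0.034550044563013735 F [-0.4   0.21  0.48] tip z 0.0783969156208251
```

Emit:
{"op": "move_arm", "data": {"deltas": [[0,0,0.02,0],[0,0,0.02,0],[0,0,0.01,0],[0,0,0,0],[0,0,0,0]]}}

```text
clock: 5.42
tcp_pos: [0.4749, 0.1492, 0.0954]
tool_rot: [0.222, -3.134, -0.0]
ft_force: [0.5, -0.3, 0.3]
opening: -0.0
```

The tip is at 73.4 mm with no force, where an up key would already be pushed in 2.6 mm. I'll keep going to find the latched face.

Emit:
{"op": "move_arm", "data": {"deltas": [[0,0,0.02,0],[0,0,0.01,0],[0,0,0.005,0],[0,0,0,0],[0,0,0,0]]}}

```text
clock: 6.05
tcp_pos: [0.4749, 0.1492, 0.092]
tool_rot: [0.222, -3.134, 0.0]
ft_force: [-1.4, -0.5, 3.4]
opening: -0.0002
```

It meets about 3.4 N at 70.0 mm, which fits latched. As a height reference I'll tap neighbouring key1.

Emit:
{"op": "move_arm", "data": {"deltas": [[0,0,-0.2,0],[0,0.21,0,0],[0,0.21,0,0],[0,0,0,0],[0,0,0,0]]}}

```text
clock: 6.68
tcp_pos: [0.469, 0.1898, 0.1116]
tool_rot: [0.222, -3.133, 0.001]
ft_force: [0.0, -0.6, -0.5]
opening: -0.0002
```

Emit:
{"op": "move_arm", "data": {"deltas": [[0,0,0.1,0],[0,0,0.02,0],[0,0,0.02,0],[0,0,0,0],[0,0,0,0]]}}

```text
clock: 7.3
tcp_pos: [0.469, 0.1905, 0.098]
tool_rot: [0.222, -3.134, 0.0]
ft_force: [-0.0, -0.6, 2.1]
opening: 0.0003
```

Emit:
{"op": "move_arm", "data": {"deltas": [[0,0,0.01,0],[0,0,0.01,0],[0,0,0,0],[0,0,0,0],[0,0,0,0]]}}

```text
clock: 7.92
tcp_pos: [0.4692, 0.1907, 0.096]
tool_rot: [-0.222, 3.133, 0.0]
ft_force: [0.3, -2.0, 1.8]
opening: 0.0001
```

Key1 is met at 76 mm and yields at about 2 N, so it is up. Key2 is the latched one, so I'll go back and press it fully.

Emit:
{"op": "move_arm", "data": {"deltas": [[0,0,-0.15,0],[0,-0.21,0,0],[0,-0.21,0,0],[0,0,0,0],[0,0,0,0]]}}

```text
clock: 8.55
tcp_pos: [0.475, 0.1503, 0.1114]
tool_rot: [-0.223, 3.133, 0.002]
ft_force: [0.1, 0.5, 0.2]
opening: 0.0001
```

```bash
python3 -c "
from h import *;plan(2,.066)"
```

```text
delta tool (units of 100mm) [ 0.001 -0.002  0.234] tilt [ 0.001  0.001 -1.   ] yawerr deg 0.13114854267946896 twist -0.028612173486862996 F [0.06 0.49 0.22] tip z 0.08940349671337217
```

Emit:
{"op": "move_arm", "data": {"deltas": [[0,0,0.12,0],[0,0,0.06,0],[0,0,0.03,0],[0,0,0.02,0],[0,0,0,0]]}}

```text
clock: 9.18
tcp_pos: [0.4742, 0.1498, 0.0881]
tool_rot: [0.223, -3.132, -0.0]
ft_force: [-3.7, 0.9, 5.9]
opening: -0.0001
```

Emit:
{"op": "move_arm", "data": {"deltas": [[0,0,0.01,0],[0,0,0,0],[0,0,0,0],[0,0,0,0],[0,0,0,0]]}}

```text
clock: 9.8
tcp_pos: [0.4743, 0.1498, 0.088]
tool_rot: [0.223, -3.133, -0.0]
ft_force: [-5.5, 0.5, 15.4]
opening: 0.0
```

The key bottomed out: the tip is at 66.0 mm and the force rose to 15 N. Now I'll release it and re-tap to check.

Emit:
{"op": "move_arm", "data": {"deltas": [[0,0,-0.05,0],[0,0,-0.1,0],[0,0,-0.1,0],[0,0,0,0],[0,0,0,0]]}}

```text
clock: 10.42
tcp_pos: [0.4749, 0.149, 0.1119]
tool_rot: [-0.222, 3.134, -0.0]
ft_force: [-0.1, -0.7, 0.2]
opening: -0.0001
```

Emit:
{"op": "move_arm", "data": {"deltas": [[0,0,0.1,0],[0,0,0.04,0],[0,0,0.02,0],[0,0,0,0],[0,0,0,0]]}}

```text
clock: 11.05
tcp_pos: [0.4747, 0.1491, 0.0959]
tool_rot: [0.222, -3.133, 0.0]
ft_force: [-1.8, -1.7, 2.8]
opening: -0.0001
```

Key2 now gives 2.8 N at 73.9 mm, where there was no force before, so it is up. I'll retreat and look.

Emit:
{"op": "move_arm", "data": {"deltas": [[0,0,-0.2,0],[0,0,-0.4,0],[0,0,-0.5,0],[0,0,0,0],[0,0,0,0]]}}

```text
clock: 11.68
tcp_pos: [0.4749, 0.1491, 0.2059]
tool_rot: [-0.222, 3.133, 0.0]
ft_force: [-1.2, -0.1, -0.2]
opening: -0.0001
```

```bash
python3 - <<'E'
from h import *
p=read_camera('wrist');save(p,'w2')
im=np.array(p['img']);cv2.imwrite('pics/w2z.png',cv2.cvtColor(cv2.resize(im[100:300],None,fx=1.5,fy=1.5),cv2.COLOR_RGB2BGR))
p=read_camera('scene');im=np.array(p['img']);cv2.imwrite('pics/s3z.png',cv2.cvtColor(cv2.resize(im[180:290,220:370],None,fx=5,fy=5,interpolation=cv2.INTER_CUBIC),cv2.COLOR_RGB2BGR))
print(state()['ft_force'])
E
```

```text
[ 0.22966253 -0.51531728 -0.50058545]
```

View pics/w2z.png

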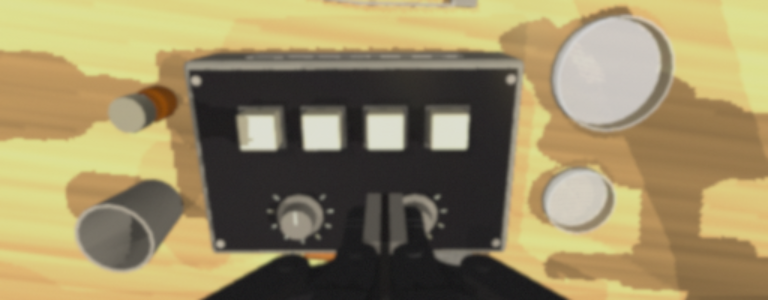

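View pics/s3z.png

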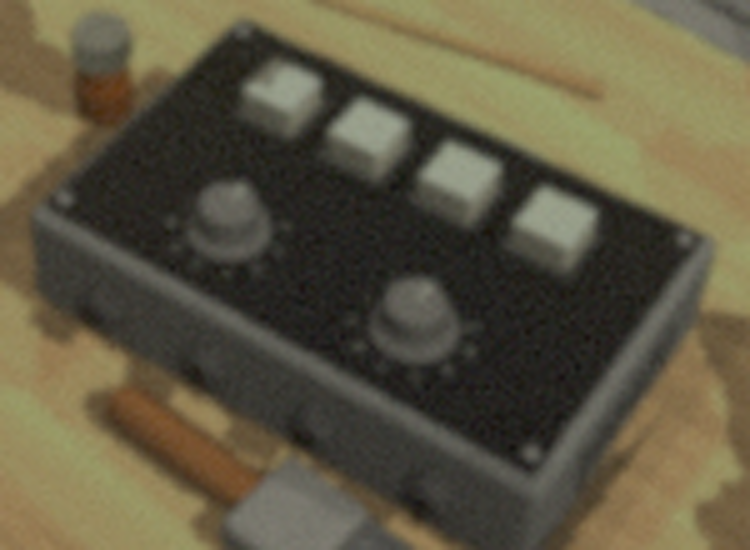

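In the zoomed scene view all four keys, at about (283,95), (369,135), (460,180) and (555,225), now have equally tall walls. Nothing else has moved, so I'll hand it in.

```bash
python3 -c "
from cell import *
print(finish_job())"
```

```text
the job is handed in; nothing more can be done
None
```

The latched key was key2, the second from the left. I pressed it all the way in with the closed fingertips and let go, and it sprang up. I handed the job in at about 12 s of the 48 s allowed; no verdict was reported.

- **Finding it:** Key2 gave no force with the tip down at 73.4 mm and stood firm at about 70 mm (3.4 N). A light tap on key1, about 2 mm deep, met it at 76 mm and yielded at about 2 N, so that one was up. I did not tap key3 or key4, because the pictures already showed them standing up.
- **Pressing it:** The tip reached 66.0 mm, which is full travel, and the force rose to 15 N at the stop.
- **Last checks:** A light re-tap on key2 met 2.8 N at 73.9 mm, where there had been nothing before. In the final pictures all four keys stand equally tall and nothing near the box looks moved; I judged this by eye. The arm was clear of everything, about 110 mm above the keys. None of the checks failed or disagreed.

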